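Load the vial shaker and push its sliding guard shut until the latch clicks

TASK

Stand the sample vial from the desk upright in the empty pocket of the vial shaker, all the way down. Then push the clear sliding guard shut over the vials by its handle until the spring latch clicks down behind the strike plate and holds it; go slowly at the end, feel for the click and stop there without forcing the guard on against its rubber buffer. Leave the vial that is already loaded in its pocket, do not disturb the other things on the desk, and let go of everything.

Things in the scene. Friction and masses are not known exactly. Their poses are not given: they have to be found in the camera images.
- shaker: Vial shaker fixed on the desk: white base 164 mm (x) by 352 mm (y, from -161 to +190), 26 mm high. Origin at its underside on the guard's centre line; +y is the guard's closing direction, z up. Grey drive housing 124 mm wide, 92 mm high at y -157 to -7; vial chamber at y 2 to 112; grey plate 92 mm high at y 114; catch bracket 44 mm wide at about y 130 to 188.
- vial_block (a point): Centre of the top face of the grey vial block in the chamber, at (0, 56, 48.5) mm in the shaker frame; the block is 64 mm in shaker x, 100 mm in y, and has two round upright pockets 31 mm wide and 14 mm deep with a small chamfer, 52 mm apart along y.
- pocket_empty (a point): Centre of the floor of the empty pocket, the one nearer the drive housing, at (0, 38, 34.5) mm in the shaker frame; its mouth is 14 mm above.
- pocket_full (a point): Centre of the floor of the other pocket, at (0, 90, 34.5) mm in the shaker frame, 52 mm from the empty one; the loaded vial stands in it.
- sample_vial: The sample vial to load: closed screw-cap vial with black cap standing on the desk, body 27 mm wide and 56 mm high, 22 g, the cap (24 mm wide) is the top 12 mm. Origin at the centre of its underside, z up along the vial.
- loaded_vial: Another vial with black cap, 27 mm wide and 52 mm high, already standing in the other pocket. Origin at the centre of its underside, z up.
- guard_handle (a point): Centre of the guard's black handle, an upright plate 76 mm wide (shaker x), 12 mm thick (y, the sliding direction) and 36 mm high on the guard's roof: this point is 18 mm above the roof (roof top z 108, handle top z 144 mm) and 16 mm from the guard's trailing (-y) edge. Moves with the guard; push its -y face towards shaker +y to close.
- guard (a joint): Opening of the guard (m) along shaker -y: a clear channel 152 mm wide, 135 mm long, 108 mm high, open at both ends, on rails with 3.5 N of friction. At 0 its leading edge is at shaker y 130 mm. Starts at 0.13 to 0.148, parked over the drive housing. The catch bracket is set by hand in slots: the latch clicks at some reading from -0.010 to +0.010 that must be felt.
- strike_plate (a point): Middle of the rear (-y) edge of the steel strike plate on the guard's roof, near its leading edge, 7 mm high, with a ramp to the front. From 29 mm before the click the push is about 6 N while the pawl's roller climbs the ramp; on the top, some 4 mm before the click, it falls to 3 N or less, then the pawl snaps down and the buffer stops the guard: from about 11 N the push then rises 8 N per mm.
- latch (a joint): Lift (rad) of the spring-loaded latch pawl on top of the catch bracket (pawl about 55 mm long, reaching back to shaker y about 94 at z 108 to 127 mm): 0 lying down, about 0.12 while its roller rides over the strike plate, near 0 again once dropped behind it. It needs no touching.
- buffer (a joint): Squeeze (m) of the rubber buffer on the catch bracket, 12 mm long, that the guard's front rail meets at z 100 mm: 0 free, about 0.001 with the guard held by the dropped latch, 0.0035 squeezed flat; 8 N per mm. Over 0.0022 (about 21 N of push) counts as forced.
- beaker: Small glass beaker, 53 mm wide, 68 mm high, standing on the open desk near the sample vial, a bystander. Origin at the centre of its underside.
- stopper: Brown rubber stopper, 39 mm wide, 30 mm high, a bystander. Origin at the centre of its underside.
- cup: Small glass cup, 47 mm wide, 29 mm high, a bystander. Origin at the centre of its underside.
- forceps: Steel forceps lying on the desk, 106 mm long, 15 mm wide, 10 mm high, a bystander. Origin at the centre of its underside.
Things that resemble listed ones, but are neither listed nor needed, are in the scene too. Leave any purple look-alike of the sample_vial alone.

How it is judged:
On the way, in this order (a step that is already met when the one before it is completed fails the run):
1. the sample vial stands fully down in the empty pocket, with the guard still open (horizontal distance between sample_vial and pocket_empty below 0.004 m and z of sample_vial in the frame of shaker below 0.039 m and angle between sample_vial's own z axis and vertical below 0.1 rad and value of joint guard above 0.1 m), for 0.2 s.
2. the guard is shut and the latch has dropped behind its strike plate (value of joint guard below 0.0125 m and value of joint latch below 0.03 rad), for 0.2 s.
At the end, for the whole second after the job is handed in: The guard is shut (joint below 12.5 mm) and held by the latch, which lies down again (lift below 0.03 rad); the sample vial and the loaded vial stand in their pockets, centred within 4 mm, underside less than 4.5 mm above the pocket floor, upright within 0.1 rad and at rest (all of step 2 and horizontal distance between sample_vial and pocket_empty below 0.004 m and z of each of sample_vial, loaded_vial in the frame of shaker below 0.039 m and angle between each of sample_vial, loaded_vial's own z axis and vertical below 0.1 rad and horizontal distance between loaded_vial and pocket_full below 0.004 m and linear speed of sample_vial below 0.02 m/s); the robot touches nothing.
It fails at once if the guard forced on against its rubber buffer (squeezed more than 2.2 mm, about 21 N of push) (value of joint buffer above 0.0022 m).
It fails at once if the guard slammed: still faster than 0.25 m/s where the pawl rides up the strike plate (readings 30 to 14 mm) (value of joint guard between 0.014 and 0.03 m and velocity of joint guard below -0.25 m/s).
It fails at once if a bystander (beaker, stopper, cup, forceps) moved by more than 20 mm (distance of any of beaker, stopper, cup, forceps from where it was at the start of the episode above 0.02 m).
It also fails if it takes over 58 s, if anything falls off the work surface, if the arm or the gripper's body presses on something with over 40 N, if the wrist force passes 120 N, or if a joint passes its speed limit or range.

ROBOT

A 6-joint arm with a two-finger parallel gripper is mounted at the origin on a cart in front of the work surface, level with it; the furniture and walls round the work are solid. World frame = base frame: x ahead of the robot, y to its left, z up, the work surface at z = 0. Lengths are in m, angles in rad, forces in N, time in s.
With the tool pointing down it reaches from about 0.35 to 0.975 m from the base axis. Payload 4.9 kg.
Tool frame: the origin (TCP) lies on the mounting face of the last link; the fingertips stand 173 mm ahead of it and the grasp point (between the pads) lies 155 mm ahead of it; z points along the fingers, y is the direction in which the jaws open and shut (so a half turn about z gives the same grasp; the last joint's range is limited). The gripper opens to 85 mm and grips with 20 to 120 N. Pads are 22 mm wide; open, the fingers measure 114 mm over their backs; the gripper's body (76 mm by 85 mm) begins 54 mm behind the grasp point. The pads swing forward as they close: fully open they stand 13 mm farther back than shut.
Start: joints at [-1.429, 0.053, 1.613, -0, 1.476, -0.119], TCP at [0.161, -0.604, 0.405] pointing down, gripper open.
Joint ranges: [-3.01, 3.01], [-1.01, 2.22], [0.06, 2.58], [-1.02, 4.17], [0.09, 2.62], [-3.14, 3.14]. Speed limits (rad/s): [2.57, 2.57, 3.14, 3.14, 3.14, 3.14].

INTERFACE

Orientations are given as a unit quaternion [w, x, y, z].
In Python, from plant import manip gives the robot as it stands.
- The arm moves only by the tool play_rows, never from a script. Its argument "increments" is a list of rows, each an object with "offset": the shift along the tool's x, y, z in mm, a list of three; "twist": the turn about the tool's z in rad; "grip": the opening, from 0 (shut) to 1 (fully open). In form: [{"offset": [dx, dy, dz], "twist": twist, "grip": grip}, ...]. A call has 1 to 5 rows; each row is the pose to reach, as a shift and turn from the pose commanded when the call began, along the tool's axes at that moment; what a row does not reach only later rows make up. A row lasts 1/12 s, in which the tool goes at most 41.7 mm and 7.16 degrees, less where a joint would pass 70% of its speed; a pose out of reach is approached as far as the arm can. A call with a gripper value outside its range is refused whole. The fingers move at their own pace and stop on an object; the grip force is fixed at half the most. Time passes only in rows, so rows that repeat a pose let the fingers close. It gives the time, the measured TCP pose, the force and the opening at its end, in the units of the state.
- manip.state(): the state, without advancing time (a new reading comes with each control period).
- manip.grab_frame(name): name is "scene" or "top"; returns the picture (480x640x3 uint8, blue, green, red); there is no depth.
- manip.get_calibration(name): a dict with "fx", "fy", "cx", "cy" (pixels), "T" (4x4, takes a point from camera to world coordinates). Camera axes: x right, y down, z forward; pixel columns grow to the right and rows downward; lengths in m; the calibration is good to about 2 mm. A picture is of the moment at which its call begins. get_calibration takes no time and is no camera call.
- manip.job_done(): hands the job in, once; it reports no verdict.
Trained networks look in the newest picture that a camera, given by its name, has taken for a name from the list of things; names that differ only in an ending like _2 or _b are one class to them, and where a whole thing is asked for, a point or a joint stands for the part that bears it (a point fixed in the world has none). Each returns a list of dicts, best first, with "p" (0 to 1); they miss things now and then, are a little off and sometimes report something else, mostly with a low value. They report only what shows in the picture. A call takes as long as a camera call. They do not tell look-alikes from the thing itself.
- manip.boxes_of(query, camera): "xyz" ([x, y, z] in m, in the coordinates of the camera as it stood for that picture, good to about 4 mm: the middle of the surface that is visible of it).
- manip.tip_of(query, camera): "xyz" ([x, y, z] in m, in the coordinates of the camera as it stood for that picture, good to about 4 mm: a listed point, or the origin of a listed thing).
The state is a dict: "time": time; "joint_pos": joint angles; "joint_vel": joint speeds; "joint_efforts": joint torques, N m; "tool_pos": TCP position; "tool_rot": TCP orientation; "contact_force": force on the tool from outside, world axes, zero at the start; "ft_torque": the same for the moment, N m; "gripper_width": opening from 0.0 (shut) to 1.0 (fully open).
Only numpy, scipy, OpenCV 4.12 (cv2) and the standard library are available. Lean on these libraries where they do the work, as an engineer would, in place of code of your own. Each camera call takes 0.05 s, during which the arm holds its last target. There are 200 camera calls.

## Working session

There is one attempt and no reset: what is moved stays moved. The work goes in short steps, Python scripts to look and compute and a tool call to move; the robot and the scene stay as the last step left them, time stands still between calls to the robot, and variables do not carry over. Pictures are saved under pics/ and viewed, about 8 in all and at most 12, crops included, and the job is handed in when it is done.

Besides the shell and the picture viewer there is one more tool, called after "Call:" by a JSON object that holds its "api" and its "payload". play_rows: Moves the arm, as the interface text tells. Its arguments: {"type":"object","properties":{"increments":{"type":"array"}},"required":["increments"]}

```bash
mkdir -p pics
cat > h.py <<'E'
import numpy as np, cv2
from plant import manip
from scipy.spatial.transform import Rotation as R
def w(c,p): 
    T=np.array(manip.get_calibration(c)["T"]); return T[:3,:3]@np.array(p)+T[:3,3]
def px(c,p):
    k=manip.get_calibration(c);T=np.linalg.inv(np.array(k["T"]));q=T[:3,:3]@np.array(p)+T[:3,3]
    return np.round([k["fx"]*q[0]/q[2]+k["cx"],k["fy"]*q[1]/q[2]+k["cy"]],1)
def rot():
    q=manip.state()["tool_rot"]; return R.from_quat([q[1],q[2],q[3],q[0]]).as_matrix()
E
python3 - <<'E'
from h import *
for c in("scene","top"):
    im=manip.grab_frame(c);cv2.imwrite(f"pics/{c}0.png",im)
    print(c,np.round(np.array(manip.get_calibration(c)["T"]),3).tolist())
    for n in["shaker","vial_block","pocket_empty","pocket_full","sample_vial","guard_handle","strike_plate","beaker","stopper","cup","forceps"]:
        for d in manip.tip_of(n,c)[:4]:
            p=w(c,d["xyz"]);print(n,round(d["p"],2),p.round(3),px(c,p))
s=manip.state();print(s["time"],s["tool_pos"],rot().round(3).tolist(),s["contact_force"])
E
```

```text
scene [[-0.787, -0.322, 0.526, 0.039], [-0.617, 0.435, -0.656, 0.793], [-0.017, -0.841, -0.54, 0.588], [0.0, 0.0, 0.0, 1.0]]
shaker 0.64 [ 0.495 -0.029 -0.002] [389.6 234.9]
shaker 0.24 [0.502 0.061 0.035] [363.1 237.6]
vial_block 0.68 [0.495 0.032 0.049] [374.6 226.2]
pocket_empty 0.65 [0.497 0.008 0.033] [380. 228.]
pocket_full 0.97 [0.498 0.06  0.034] [365.3 238.5]
sample_vial 0.96 [0.5   0.409 0.   ] [237.3 355.6]
sample_vial 0.82 [ 0.47   0.479 -0.001] [217.5 394.2]
guard_handle 0.88 [ 0.495 -0.15   0.13 ] [423.7 156.8]
strike_plate 0.71 [ 0.494 -0.063  0.117] [402.8 177.3]
beaker 0.9 [0.477 0.304 0.004] [292.8 323.2]
stopper 0.96 [ 0.345  0.213 -0.001] [391.2 328.2]
cup 0.65 [ 0.639  0.237 -0.001] [249.9 271. ]
forceps 0.8 [ 0.364  0.319 -0.005] [344.2 363.3]
top [[-0.281, -0.94, 0.195, 0.267], [-0.96, 0.275, -0.057, 0.285], [-0.001, -0.203, -0.979, 1.279], [0.0, 0.0, 0.0, 1.0]]
shaker 0.76 [ 0.497 -0.03   0.004] [411.9 222.4]
vial_block 0.83 [0.5  0.03 0.05] [389.7 223.6]
pocket_empty 0.65 [0.498 0.009 0.035] [397.7 223.3]
pocket_empty 0.28 [0.502 0.057 0.041] [377.8 226.7]
pocket_empty 0.22 [0.499 0.064 0.038] [375.3 229.4]
pocket_full 0.89 [0.497 0.059 0.037] [377.5 229.4]
sample_vial 0.62 [0.5   0.412 0.002] [230.4 273.6]
sample_vial 0.6 [0.47  0.475 0.001] [207.5 293.3]
guard_handle 0.59 [ 0.496 -0.155  0.127] [476.9 193.6]
strike_plate 0.9 [ 0.494 -0.064  0.112] [436.  207.8]
beaker 0.83 [0.474 0.305 0.003] [277.7 271.3]
stopper 0.64 [0.35  0.217 0.003] [329.4 311.9]
forceps 0.72 [0.501 0.409 0.004] [231.7 272.5]
forceps 0.6 [0.363 0.322 0.002] [283.9 319.6]
1.2 [ 0.16114751 -0.60385681  0.40468028] [[0.966, 0.258, -0.0], [0.258, -0.966, 0.0], [0.0, -0.0, -1.0]] [ 0.23358978 -0.53921336  0.08268922]
```

Run:
```python
import cv2
a=cv2.imread("pics/scene0.png")
cv2.imwrite("pics/crop0.png",cv2.resize(a[290:430,170:330],None,fx=4,fy=4,interpolation=cv2.INTER_CUBIC))
```

```text
(no output)
```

View pics/scene0.png

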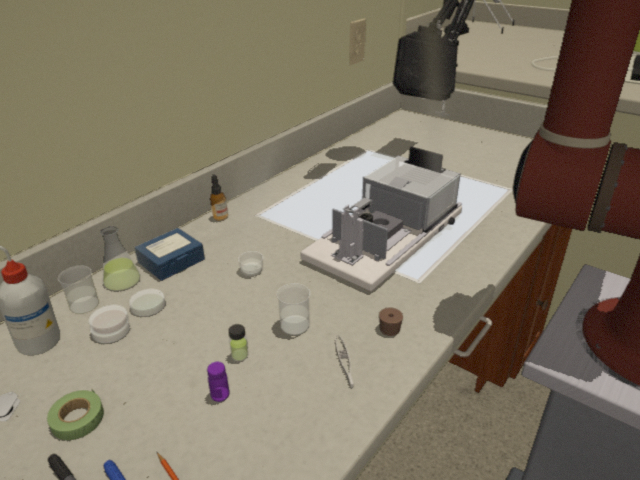

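View pics/crop0.png

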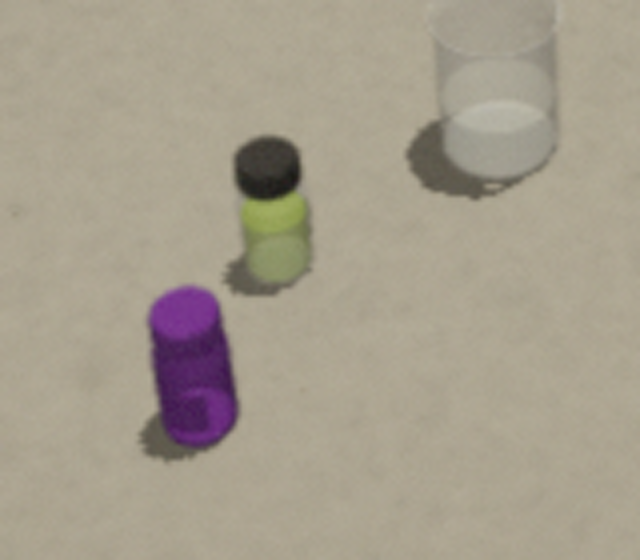

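View pics/top0.png

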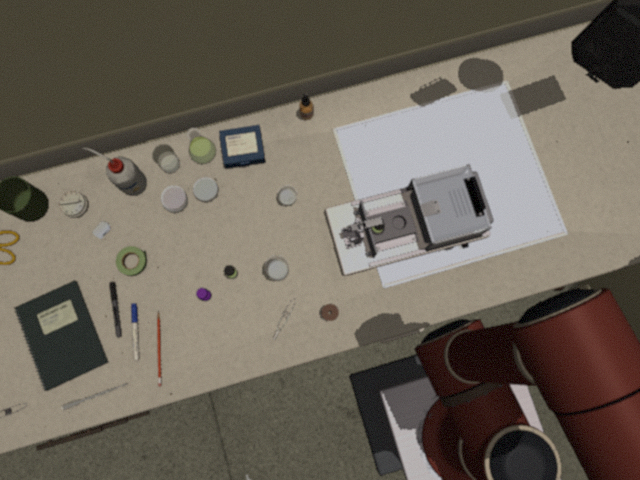

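Candidates for the sample vial are the black-capped green vial at scene (238,343) and the purple look-alike at (218,382); a third black cap is the loaded vial in the shaker at (365,235). The crop confirms the black-capped green vial at about (0.500, 0.410), so I choose it.

Call:
{"api": "play_rows", "payload": {"increments": [{"offset": [39,0,0],"twist": -0.12,"grip": 1},{"offset": [78,0,0],"twist": -0.24,"grip": 1},{"offset": [117,0,0],"twist": -0.36,"grip": 1},{"offset": [156,1,0],"twist": -0.48,"grip": 1},{"offset": [196,1,0],"twist": -0.6,"grip": 1}]}}

```text
time: 1.62
tool_pos: [0.3522, -0.5537, 0.4049]
tool_rot: [0.0, 0.908, 0.42, -0.0]
contact_force: [0.1, -0.6, 0.7]
gripper_width: 0.999
```

Call:
{"api": "play_rows", "payload": {"increments": [{"offset": [39,-7,0],"twist": -0.12,"grip": 1},{"offset": [78,-14,0],"twist": -0.24,"grip": 1},{"offset": [117,-21,0],"twist": -0.36,"grip": 1},{"offset": [156,-28,0],"twist": -0.48,"grip": 1},{"offset": [194,-35,0],"twist": -0.6,"grip": 1}]}}

```text
time: 2.03
tool_pos: [0.4515, -0.3825, 0.4048]
tool_rot: [0.0, 0.743, 0.669, 0.0]
contact_force: [0.2, -0.5, -0.7]
gripper_width: 1.0
```

Call:
{"api": "play_rows", "payload": {"increments": [{"offset": [40,2,0],"twist": -0.05,"grip": 1},{"offset": [80,3,0],"twist": -0.11,"grip": 1},{"offset": [120,5,0],"twist": -0.11,"grip": 1},{"offset": [160,6,0],"twist": -0.11,"grip": 1},{"offset": [200,8,0],"twist": -0.11,"grip": 1}]}}

```text
time: 2.45
tool_pos: [0.4804, -0.1845, 0.4049]
tool_rot: [0.0, 0.707, 0.707, 0.0]
contact_force: [1.5, 0.6, -0.5]
gripper_width: 0.993
```

Call:
{"api": "play_rows", "payload": {"increments": [{"offset": [40,2,0],"twist": 0,"grip": 1},{"offset": [80,4,0],"twist": 0,"grip": 1},{"offset": [120,6,0],"twist": 0,"grip": 1},{"offset": [160,8,0],"twist": 0,"grip": 1},{"offset": [200,10,0],"twist": 0,"grip": 1}]}}

```text
time: 2.87
tool_pos: [0.4902, 0.0155, 0.4051]
tool_rot: [0.0, 0.707, 0.707, 0.0]
contact_force: [0.4, 0.3, 0.7]
gripper_width: 0.998
```

Call:
{"api": "play_rows", "payload": {"increments": [{"offset": [40,2,0],"twist": 0,"grip": 1},{"offset": [80,4,0],"twist": 0,"grip": 1},{"offset": [120,6,0],"twist": 0,"grip": 1},{"offset": [160,8,0],"twist": 0,"grip": 1},{"offset": [200,9,0],"twist": 0,"grip": 1}]}}

```text
time: 3.28
tool_pos: [0.4992, 0.2157, 0.405]
tool_rot: [0.0, 0.707, 0.707, 0.0]
contact_force: [-0.3, 0.1, -0.1]
gripper_width: 1.0
```

Call:
{"api": "play_rows", "payload": {"increments": [{"offset": [39,0,0],"twist": 0,"grip": 1},{"offset": [78,0,0],"twist": 0,"grip": 1},{"offset": [117,1,0],"twist": 0,"grip": 1},{"offset": [156,1,0],"twist": 0,"grip": 1},{"offset": [195,1,0],"twist": 0,"grip": 1}]}}

```text
time: 3.7
tool_pos: [0.5002, 0.4106, 0.4048]
tool_rot: [0.0, 0.707, 0.707, 0.0]
contact_force: [-0.1, -0.5, 0.5]
gripper_width: 1.0
```

Call:
{"api": "play_rows", "payload": {"increments": [{"offset": [0,0,30],"twist": 0,"grip": 1},{"offset": [0,0,60],"twist": 0,"grip": 1},{"offset": [0,0,90],"twist": 0,"grip": 1},{"offset": [0,0,110],"twist": 0,"grip": 1},{"offset": [0,0,120],"twist": 0,"grip": 1}]}}

```text
time: 4.12
tool_pos: [0.4994, 0.4081, 0.2804]
tool_rot: [-0.001, 0.707, 0.707, -0.003]
contact_force: [-0.4, -0.0, -0.0]
gripper_width: 1.001
```

Run:
```python
from h import *
s=manip.state();print(s["tool_pos"])
for c in("scene","top"):
    cv2.imwrite(f"pics/{c}1.png",manip.grab_frame(c))
    for n in("sample_vial",):
        for d in manip.tip_of(n,c)[:4]: p=w(c,d["xyz"]);print(c,n,round(d["p"],2),p.round(4),px(c,p))
    print(px(c,np.add(s["tool_pos"],[0,0,-.17])))
a=cv2.imread("pics/scene1.png")[230:430,150:350];b=cv2.imread("pics/top1.png")[200:300,180:280]
cv2.imwrite("pics/c1.png",np.hstack([cv2.resize(a,(400,400)),cv2.resize(b,(400,400))]))
```

```text
[0.49944726 0.40806562 0.28035495]
scene sample_vial 0.75 [ 0.4964  0.4071 -0.0008] [240.1 356.5]
scene sample_vial 0.66 [ 0.468   0.4801 -0.0007] [217.9 395.3]
[230.9 299.5]
top sample_vial 0.54 [0.4988 0.4129 0.0009] [230.2 274. ]
top sample_vial 0.47 [ 0.4675  0.476  -0.0018] [207.4 294.7]
[225.1 265.7]
```

View pics/c1.png

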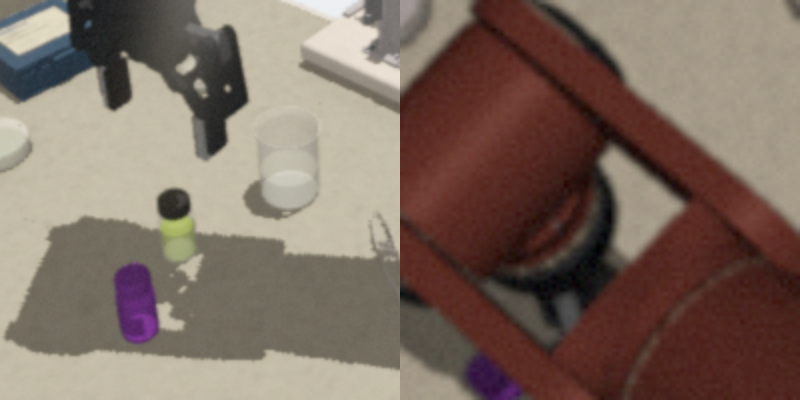

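Call:
{"api": "play_rows", "payload": {"increments": [{"offset": [0,0,25],"twist": 0,"grip": 1},{"offset": [0,0,50],"twist": 0,"grip": 1},{"offset": [0,0,75],"twist": 0,"grip": 1},{"offset": [0,0,95],"twist": 0,"grip": 1},{"offset": [0,0,95],"twist": 0,"grip": 1}]}}

```text
time: 4.73
tool_pos: [0.4998, 0.4079, 0.1872]
tool_rot: [-0.0, 0.707, 0.707, -0.002]
contact_force: [-0.7, -0.2, -0.1]
gripper_width: 1.001
```

Call:
{"api": "play_rows", "payload": {"increments": [{"offset": [0,0,0],"twist": 0,"grip": 0.6},{"offset": [0,0,0],"twist": 0,"grip": 0.5},{"offset": [0,0,0],"twist": 0,"grip": 0.4},{"offset": [0,0,0],"twist": 0,"grip": 0.3},{"offset": [0,0,0],"twist": 0,"grip": 0.2}]}}

```text
time: 5.15
tool_pos: [0.5012, 0.409, 0.1916]
tool_rot: [0.0, 0.707, 0.707, 0.001]
contact_force: [-1.8, 0.1, 15.6]
gripper_width: 0.302
```

Call:
{"api": "play_rows", "payload": {"increments": [{"offset": [0,0,0],"twist": 0,"grip": 0.1},{"offset": [0,0,0],"twist": 0,"grip": 0},{"offset": [0,0,0],"twist": 0,"grip": 0},{"offset": [0,0,0],"twist": 0,"grip": 0},{"offset": [0,0,0],"twist": 0,"grip": 0}]}}

```text
time: 5.57
tool_pos: [0.5014, 0.4091, 0.1919]
tool_rot: [0.0, 0.707, 0.707, 0.002]
contact_force: [-1.0, -0.7, 6.4]
gripper_width: 0.289
```

Call:
{"api": "play_rows", "payload": {"increments": [{"offset": [0,0,-10],"twist": 0,"grip": 0},{"offset": [0,0,-20],"twist": 0,"grip": 0},{"offset": [0,0,-40],"twist": 0,"grip": 0},{"offset": [0,0,-70],"twist": 0,"grip": 0},{"offset": [0,0,-100],"twist": 0,"grip": 0}]}}

```text
time: 5.98
tool_pos: [0.5001, 0.4082, 0.2903]
tool_rot: [-0.0, 0.707, 0.707, -0.001]
contact_force: [0.1, -0.1, -0.5]
gripper_width: 0.286
```

Run:
```python
from h import *
s=manip.state();print(s["tool_pos"],s["gripper_width"],s["contact_force"])
c="scene";im=manip.grab_frame(c)
for n in("sample_vial",):
    for d in manip.tip_of(n,c)[:4]: p=w(c,d["xyz"]);print(c,n,round(d["p"],2),p.round(4),px(c,p))
cv2.imwrite("pics/c2.png",cv2.resize(im[230:380,150:350],None,fx=4,fy=4,interpolation=cv2.INTER_CUBIC))
print([px(c,np.add(s["tool_pos"],[0,0,-z])) for z in(.155,.173)])
```

```text
[0.50008619 0.40822566 0.29030387] 0.28609853721511874 [ 0.0906241  -0.07848328 -0.47698811]
scene sample_vial 0.82 [ 0.4673  0.4819 -0.002 ] [217.5 397. ]
scene sample_vial 0.66 [0.4987 0.4061 0.0964] [233.2 306.5]
[array([228.7, 285.4]), array([230. , 295.6])]
```

View pics/c2.png

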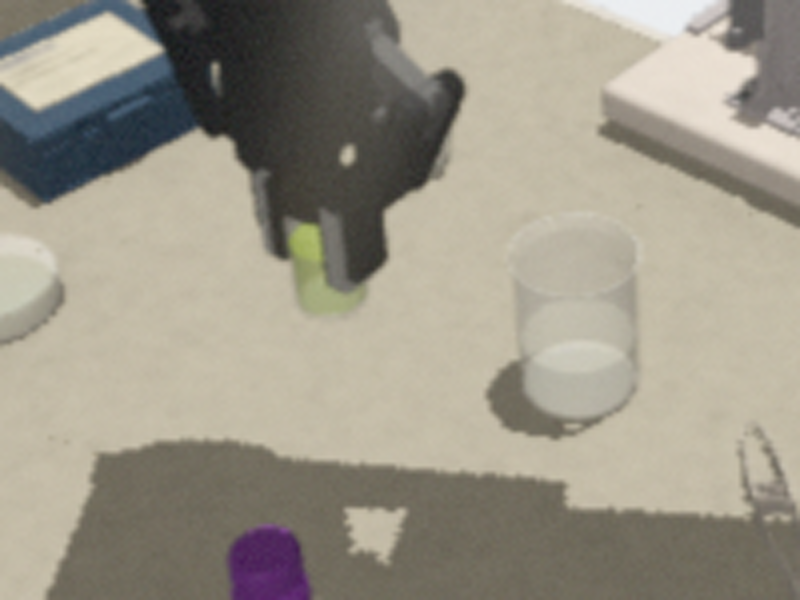

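Vial is held upright between the pads, and the beaker and purple one are undisturbed. I'm lifting it and carrying it over the shaker.

Call:
{"api": "play_rows", "payload": {"increments": [{"offset": [0,0,-35],"twist": 0,"grip": 0},{"offset": [-10,0,-65],"twist": 0,"grip": 0},{"offset": [-40,0,-75],"twist": 0,"grip": 0},{"offset": [-75,0,-75],"twist": 0,"grip": 0},{"offset": [-112,0,-75],"twist": 0,"grip": 0}]}}

```text
time: 6.5
tool_pos: [0.5004, 0.296, 0.3665]
tool_rot: [0.001, 0.706, 0.708, 0.001]
contact_force: [0.2, -0.3, 0.1]
gripper_width: 0.284
```

Call:
{"api": "play_rows", "payload": {"increments": [{"offset": [-40,0,0],"twist": 0,"grip": 0},{"offset": [-80,0,0],"twist": 0,"grip": 0},{"offset": [-120,0,0],"twist": 0,"grip": 0},{"offset": [-160,0,0],"twist": 0,"grip": 0},{"offset": [-200,0,0],"twist": 0,"grip": 0}]}}

```text
time: 6.92
tool_pos: [0.4998, 0.0948, 0.3647]
tool_rot: [0.0, 0.707, 0.707, 0.0]
contact_force: [0.6, -1.0, -1.1]
gripper_width: 0.291
```

Call:
{"api": "play_rows", "payload": {"increments": [{"offset": [-30,0,0],"twist": 0,"grip": 0},{"offset": [-60,-1,0],"twist": 0,"grip": 0},{"offset": [-80,-2,0],"twist": 0,"grip": 0},{"offset": [-90,-3,0],"twist": 0,"grip": 0},{"offset": [-90,-3,0],"twist": 0,"grip": 0}]}}

```text
time: 7.33
tool_pos: [0.4973, 0.0051, 0.3646]
tool_rot: [-0.0, 0.708, 0.706, -0.0]
contact_force: [-1.1, -0.4, -1.0]
gripper_width: 0.286
```

Run:
```python
from h import *
s=manip.state();print(s["time"],s["tool_pos"],s["gripper_width"])
loc=dict(shaker=[0,0,0],vial_block=[0,56,48.5],pocket_empty=[0,38,34.5],pocket_full=[0,90,34.5],loaded_vial=[0,90,34.5])
for c in("scene","top"):
    acc={}
    for i in range(4):
        im=manip.grab_frame(c)
        for n in list(loc)+["sample_vial"]:
            for d in manip.tip_of(n,c)[:3]:
                p=w(c,d["xyz"])
                if abs(p[0]-.5)<.05 and p[1]<.2 and d["p"]>.3: acc.setdefault(n,[]).append(p)
    cv2.imwrite(f"pics/{c}3.png",im)
    for n,v in acc.items(): print(c,n,len(v),np.median(v,0).round(4),np.std(v,0).round(4))
    print(px(c,[.4975,.0085,.0485]),px(c,np.add(s["tool_pos"],[0,0,-.192])))
a=cv2.imread("pics/scene3.png")[130:270,290:450];b=cv2.imread("pics/top0.png")[190:260,350:430]
cv2.imwrite("pics/c3.png",np.hstack([cv2.resize(a,(400,350)),cv2.resize(b,(400,350),interpolation=cv2.INTER_CUBIC)]))
```

```text
7.3333 [0.49731916 0.00514374 0.36463815] 0.2864130627596406
scene shaker 4 [ 0.4963 -0.0307 -0.0016] [0.0025 0.0019 0.0005]
scene vial_block 4 [0.4931 0.0283 0.048 ] [0.0003 0.001  0.0011]
scene pocket_empty 5 [0.4978 0.0093 0.0331] [0.002  0.0643 0.0381]
scene pocket_full 4 [0.4985 0.06   0.036 ] [0.0004 0.0012 0.0017]
scene sample_vial 4 [0.4978 0.0041 0.1709] [0.0013 0.0017 0.001 ]
[380.  221.2] [384.5 162.9]
top shaker 4 [ 0.4959 -0.0295  0.0032] [0.0008 0.0009 0.0018]
top vial_block 5 [0.4997 0.0305 0.0477] [0.0025 0.0738 0.0327]
top pocket_empty 4 [0.4945 0.0095 0.0356] [0.0004 0.0015 0.0009]
top pocket_full 4 [0.4996 0.057  0.0357] [0.0012 0.0013 0.0013]
top loaded_vial 5 [0.4957 0.0637 0.0357] [0.0025 0.0368 0.0129]
top sample_vial 4 [0.5    0.0084 0.175 ] [0.0013 0.0012 0.0008]
[399.1 222.2] [410.1 207.6]
```

View pics/c3.png

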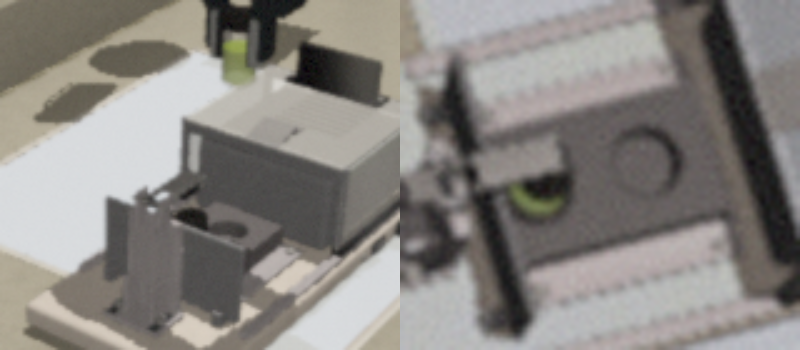

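Call:
{"api": "play_rows", "payload": {"increments": [{"offset": [2,0,30],"twist": 0,"grip": 0},{"offset": [2,0,60],"twist": 0,"grip": 0},{"offset": [2,0,90],"twist": 0,"grip": 0},{"offset": [2,0,108],"twist": 0,"grip": 0},{"offset": [2,0,112],"twist": 0,"grip": 0}]}}

```text
time: 10.55
tool_pos: [0.4958, 0.0088, 0.2484]
tool_rot: [-0.003, 0.707, 0.707, -0.002]
contact_force: [1.0, 0.6, -0.5]
gripper_width: 0.287
```

Call:
{"api": "play_rows", "payload": {"increments": [{"offset": [0,0,2],"twist": 0,"grip": 0},{"offset": [0,0,4],"twist": 0,"grip": 0},{"offset": [0,0,6],"twist": 0,"grip": 0},{"offset": [0,0,7],"twist": 0,"grip": 0},{"offset": [0,0,8],"twist": 0,"grip": 0}]}}

```text
time: 10.97
tool_pos: [0.4982, 0.0085, 0.246]
tool_rot: [0.001, 0.707, 0.707, 0.001]
contact_force: [0.1, -1.0, 0.7]
gripper_width: 0.285
```

Call:
{"api": "play_rows", "payload": {"increments": [{"offset": [0,0,1],"twist": 0,"grip": 0},{"offset": [0,0,2],"twist": 0,"grip": 0},{"offset": [0,0,3],"twist": 0,"grip": 0},{"offset": [0,0,4],"twist": 0,"grip": 0},{"offset": [0,0,5],"twist": 0,"grip": 0}]}}

```text
time: 11.38
tool_pos: [0.4976, 0.0086, 0.2396]
tool_rot: [0.0, 0.707, 0.707, 0.0]
contact_force: [-0.3, 0.1, -0.8]
gripper_width: 0.285
```

Call:
{"api": "play_rows", "payload": {"increments": [{"offset": [0,0,1],"twist": 0,"grip": 0},{"offset": [0,0,2],"twist": 0,"grip": 0},{"offset": [0,0,3],"twist": 0,"grip": 0},{"offset": [0,0,4],"twist": 0,"grip": 0},{"offset": [0,0,4],"twist": 0,"grip": 0}]}}

```text
time: 11.8
tool_pos: [0.4975, 0.0086, 0.2354]
tool_rot: [-0.0, 0.707, 0.707, -0.0]
contact_force: [0.2, -0.5, -0.8]
gripper_width: 0.286
```

Call:
{"api": "play_rows", "payload": {"increments": [{"offset": [0,0,1],"twist": 0,"grip": 0},{"offset": [0,0,2],"twist": 0,"grip": 0},{"offset": [0,0,3],"twist": 0,"grip": 0},{"offset": [0,0,4],"twist": 0,"grip": 0},{"offset": [0,0,5],"twist": 0,"grip": 0}]}}

```text
time: 12.22
tool_pos: [0.4976, 0.0086, 0.2306]
tool_rot: [-0.0, 0.707, 0.707, -0.0]
contact_force: [0.1, 0.4, -0.5]
gripper_width: 0.289
```

Call:
{"api": "play_rows", "payload": {"increments": [{"offset": [0,0,0.5],"twist": 0,"grip": 0},{"offset": [0,0,1],"twist": 0,"grip": 0},{"offset": [0,0,1.5],"twist": 0,"grip": 0},{"offset": [0,0,2],"twist": 0,"grip": 0},{"offset": [0,0,2],"twist": 0,"grip": 0}]}}

```text
time: 12.63
tool_pos: [0.4976, 0.0086, 0.2286]
tool_rot: [-0.0, 0.707, 0.707, -0.0]
contact_force: [-0.5, 0.5, 0.1]
gripper_width: 0.283
```

Call:
{"api": "play_rows", "payload": {"increments": [{"offset": [0,0,0.5],"twist": 0,"grip": 0},{"offset": [0,0,1],"twist": 0,"grip": 0},{"offset": [0,0,1.5],"twist": 0,"grip": 0},{"offset": [0,0,1.5],"twist": 0,"grip": 0}]}}

```text
time: 12.97
tool_pos: [0.4976, 0.0086, 0.2271]
tool_rot: [-0.0, 0.707, 0.707, -0.0]
contact_force: [0.0, -0.6, -0.2]
gripper_width: 0.286
```

Call:
{"api": "play_rows", "payload": {"increments": [{"offset": [0,0,0.5],"twist": 0,"grip": 0},{"offset": [0,0,1],"twist": 0,"grip": 0},{"offset": [0,0,1],"twist": 0,"grip": 0}]}}

```text
time: 13.22
tool_pos: [0.4977, 0.0086, 0.2264]
tool_rot: [0.0, 0.707, 0.707, 0.0]
contact_force: [0.0, -0.1, 1.1]
gripper_width: 0.286
```

Contact with the floor comes right where expected, so I'm releasing and rising.

Call:
{"api": "play_rows", "payload": {"increments": [{"offset": [0,0,0],"twist": 0,"grip": 0.4},{"offset": [0,0,0],"twist": 0,"grip": 0.55},{"offset": [0,0,0],"twist": 0,"grip": 0.7},{"offset": [0,0,0],"twist": 0,"grip": 0.7},{"offset": [0,0,0],"twist": 0,"grip": 0.7}]}}

```text
time: 13.63
tool_pos: [0.4976, 0.0086, 0.2262]
tool_rot: [-0.0, 0.707, 0.707, 0.0]
contact_force: [0.2, 0.1, 0.5]
gripper_width: 0.699
```

Call:
{"api": "play_rows", "payload": {"increments": [{"offset": [0,0,-10],"twist": 0,"grip": 0.7},{"offset": [0,0,-30],"twist": 0,"grip": 0.7},{"offset": [0,0,-60],"twist": 0,"grip": 0.7},{"offset": [0,0,-90],"twist": 0,"grip": 0.7},{"offset": [0,0,-125],"twist": 0,"grip": 0.7}]}}

```text
time: 14.05
tool_pos: [0.497, 0.0087, 0.3521]
tool_rot: [-0.001, 0.707, 0.707, -0.001]
contact_force: [0.4, 0.3, 0.9]
gripper_width: 0.699
```

Run:
```python
from h import *
s=manip.state();print(s["time"],s["tool_pos"])
for c in("scene","top"):
    acc={}
    for i in range(3):
        im=manip.grab_frame(c)
        for n in["sample_vial","loaded_vial","pocket_empty","pocket_full","guard_handle","strike_plate"]:
            for d in manip.tip_of(n,c)[:3]:
                p=w(c,d["xyz"])
                if p[1]<.2: print(c,i,n,round(d["p"],2),p.round(4))
    cv2.imwrite(f"pics/{c}4.png",im)
a=cv2.imread("pics/scene4.png")[130:270,290:450];b=cv2.imread("pics/top4.png")[170:260,350:500]
cv2.imwrite("pics/c4.png",np.hstack([cv2.resize(a,(400,350)),cv2.resize(b,(400,350),interpolation=cv2.INTER_CUBIC)]))
```

```text
14.05 [0.49698262 0.00867184 0.35208491]
scene 0 sample_vial 0.63 [0.4973 0.0086 0.0324]
scene 0 pocket_empty 0.71 [0.4969 0.0091 0.0335]
scene 0 pocket_full 0.87 [0.4975 0.0602 0.0353]
scene 0 guard_handle 0.68 [ 0.4951 -0.149   0.1298]
scene 0 strike_plate 0.6 [ 0.4948 -0.0618  0.1166]
scene 1 sample_vial 0.69 [0.4994 0.0077 0.0314]
scene 1 sample_vial 0.33 [0.4957 0.0081 0.0321]
scene 1 pocket_empty 0.75 [ 0.4914 -0.1485  0.1293]
scene 1 pocket_empty 0.62 [0.4979 0.0072 0.0298]
scene 1 pocket_full 0.96 [0.4965 0.0602 0.0379]
scene 1 pocket_full 0.5 [ 0.4936 -0.0302 -0.001 ]
scene 1 guard_handle 0.9 [ 0.4965 -0.1502  0.1277]
scene 1 strike_plate 0.68 [0.492  0.0289 0.0497]
scene 1 strike_plate 0.63 [ 0.493  -0.0627  0.1151]
scene 2 sample_vial 0.71 [0.4959 0.0052 0.0306]
scene 2 pocket_empty 0.7 [0.4976 0.0087 0.0332]
scene 2 pocket_empty 0.51 [0.4982 0.0593 0.0367]
scene 2 guard_handle 0.83 [ 0.4953 -0.15    0.1296]
scene 2 strike_plate 0.84 [ 0.4938 -0.0587  0.1158]
top 0 sample_vial 0.63 [0.4998 0.0111 0.0373]
top 0 loaded_vial 0.41 [0.4998 0.0644 0.0373]
top 0 pocket_empty 0.55 [0.4949 0.0127 0.0366]
top 0 guard_handle 0.89 [ 0.4966 -0.151   0.1255]
top 0 strike_plate 0.72 [ 0.4931 -0.0626  0.1167]
top 1 sample_vial 0.76 [0.5005 0.0061 0.0382]
top 1 sample_vial 0.36 [0.4999 0.0621 0.0369]
top 1 loaded_vial 0.57 [0.4965 0.0646 0.0366]
top 1 pocket_empty 0.7 [0.4946 0.011  0.037 ]
top 1 pocket_full 0.63 [0.5    0.0564 0.0368]
top 1 guard_handle 0.62 [ 0.497  -0.1522  0.1233]
top 1 strike_plate 0.94 [ 0.4929 -0.0621  0.1159]
top 2 sample_vial 0.74 [0.5005 0.0082 0.0396]
top 2 sample_vial 0.34 [0.5037 0.0567 0.0362]
top 2 loaded_vial 0.6 [0.4971 0.0648 0.0367]
top 2 pocket_empty 0.59 [0.4931 0.01   0.0361]
top 2 pocket_full 0.73 [ 0.492  -0.0634  0.1166]
top 2 pocket_full 0.68 [0.5001 0.0571 0.037 ]
top 2 guard_handle 0.97 [ 0.4951 -0.1518  0.1253]
top 2 strike_plate 0.59 [ 0.4949 -0.0638  0.1153]
```

View pics/c4.png

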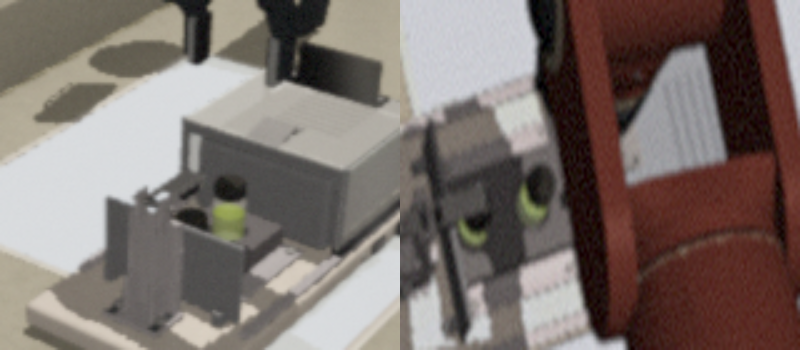

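Vial stands in the pocket. Next I go behind the guard handle with the fingers shut.

Call:
{"api": "play_rows", "payload": {"increments": [{"offset": [-40,-0.5,0],"twist": 0,"grip": 0.5},{"offset": [-80,-1,0],"twist": 0,"grip": 0.2},{"offset": [-120,-1,0],"twist": 0,"grip": 0},{"offset": [-160,-1,0],"twist": 0,"grip": 0},{"offset": [-199,-1,0],"twist": 0,"grip": 0}]}}

```text
time: 16.57
tool_pos: [0.4963, -0.1923, 0.3514]
tool_rot: [0.0, 0.707, 0.707, 0.0]
contact_force: [0.9, 0.4, -0.7]
gripper_width: 0.007
```

Call:
{"api": "play_rows", "payload": {"increments": [{"offset": [0,0,0],"twist": 0,"grip": 0},{"offset": [0,0,20],"twist": 0,"grip": 0},{"offset": [0,0,40],"twist": 0,"grip": 0},{"offset": [0,0,60],"twist": 0,"grip": 0},{"offset": [0,0,60],"twist": 0,"grip": 0}]}}

```text
time: 16.98
tool_pos: [0.4951, -0.1895, 0.2865]
tool_rot: [-0.004, 0.707, 0.707, -0.001]
contact_force: [-2.5, 1.0, -1.1]
gripper_width: 0.004
```

Call:
{"api": "play_rows", "payload": {"increments": [{"offset": [4,0,0],"twist": 0,"grip": 0},{"offset": [8,0,0],"twist": 0,"grip": 0},{"offset": [12,0,0],"twist": 0,"grip": 0},{"offset": [14,0,0],"twist": 0,"grip": 0},{"offset": [16,0,0],"twist": 0,"grip": 0}]}}

```text
time: 17.4
tool_pos: [0.497, -0.174, 0.2926]
tool_rot: [0.001, 0.707, 0.707, 0.0]
contact_force: [-0.1, 0.2, -0.1]
gripper_width: -0.003
```

Call:
{"api": "play_rows", "payload": {"increments": [{"offset": [2,0,0],"twist": 0,"grip": 0},{"offset": [4,0,0],"twist": 0,"grip": 0},{"offset": [6,0,0],"twist": 0,"grip": 0},{"offset": [8,0,0],"twist": 0,"grip": 0},{"offset": [10,0,0],"twist": 0,"grip": 0}]}}

```text
time: 17.82
tool_pos: [0.4967, -0.1648, 0.2915]
tool_rot: [0.001, 0.707, 0.707, -0.0]
contact_force: [0.2, -4.2, 0.1]
gripper_width: 0.0
```

Call:
{"api": "play_rows", "payload": {"increments": [{"offset": [4,0,0],"twist": 0,"grip": 0},{"offset": [9,0,0],"twist": 0,"grip": 0},{"offset": [15,0,0],"twist": 0,"grip": 0},{"offset": [21,0,0],"twist": 0,"grip": 0},{"offset": [26,0,0],"twist": 0,"grip": 0}]}}

```text
time: 18.23
tool_pos: [0.4969, -0.1378, 0.2915]
tool_rot: [0.001, 0.707, 0.707, 0.0]
contact_force: [2.5, -4.1, 0.6]
gripper_width: -0.002
```

Call:
{"api": "play_rows", "payload": {"increments": [{"offset": [5,0,0],"twist": 0,"grip": 0},{"offset": [10,0,0],"twist": 0,"grip": 0},{"offset": [15,0,0],"twist": 0,"grip": 0},{"offset": [20,0,0],"twist": 0,"grip": 0},{"offset": [25,0,0],"twist": 0,"grip": 0}]}}

```text
time: 18.65
tool_pos: [0.4967, -0.1129, 0.2914]
tool_rot: [0.0, 0.707, 0.707, 0.0]
contact_force: [2.3, -4.5, 1.1]
gripper_width: 0.0
```

Call:
{"api": "play_rows", "payload": {"increments": [{"offset": [5,0,0],"twist": 0,"grip": 0},{"offset": [10,0,0],"twist": 0,"grip": 0},{"offset": [15,0,0],"twist": 0,"grip": 0},{"offset": [19,0,0],"twist": 0,"grip": 0},{"offset": [22,0,0],"twist": 0,"grip": 0}]}}

```text
time: 19.07
tool_pos: [0.4966, -0.0909, 0.2912]
tool_rot: [-0.0, 0.707, 0.707, -0.0]
contact_force: [2.2, -3.5, 1.1]
gripper_width: -0.005
```

Run:
```python
from h import *
s=manip.state();print(s["time"],s["tool_pos"],s["contact_force"])
for c in("scene","top"):
    for i in range(2):
        manip.grab_frame(c)
        for n in["guard_handle","strike_plate"]:
            for d in manip.tip_of(n,c)[:1]:
                print(c,n,round(d["p"],2),w(c,d["xyz"]).round(4))
```

```text
19.0667 [ 0.49655219 -0.09091732  0.29118025] [ 2.17426383 -3.54851759  1.07995648]
scene guard_handle 0.61 [ 0.4953 -0.0741  0.1316]
scene strike_plate 0.91 [0.4971 0.0163 0.1125]
scene guard_handle 0.89 [ 0.4981 -0.0726  0.13  ]
scene strike_plate 0.88 [0.4968 0.0123 0.1145]
top guard_handle 0.57 [ 0.5002 -0.075   0.1249]
top strike_plate 0.88 [0.4961 0.0144 0.115 ]
top guard_handle 0.57 [ 0.4988 -0.0764  0.1263]
top strike_plate 0.81 [0.4964 0.0154 0.1137]
```

Call:
{"api": "play_rows", "payload": {"increments": [{"offset": [2,0,0],"twist": 0,"grip": 0},{"offset": [4,0,0],"twist": 0,"grip": 0},{"offset": [6,0,0],"twist": 0,"grip": 0},{"offset": [8,0,0],"twist": 0,"grip": 0},{"offset": [10,0,0],"twist": 0,"grip": 0}]}}

```text
time: 20.08
tool_pos: [0.4966, -0.0814, 0.2912]
tool_rot: [0.0, 0.707, 0.707, -0.0]
contact_force: [0.8, -3.7, -2.4]
gripper_width: 0.004
```

Call:
{"api": "play_rows", "payload": {"increments": [{"offset": [2,0,0],"twist": 0,"grip": 0},{"offset": [4,0,0],"twist": 0,"grip": 0},{"offset": [6,0,0],"twist": 0,"grip": 0}]}}

```text
time: 20.33
tool_pos: [0.4967, -0.0752, 0.2912]
tool_rot: [0.0, 0.707, 0.707, 0.0]
contact_force: [2.0, -4.3, -3.1]
gripper_width: 0.002
```

Call:
{"api": "play_rows", "payload": {"increments": [{"offset": [2,0,0],"twist": 0,"grip": 0},{"offset": [4,0,0],"twist": 0,"grip": 0},{"offset": [6,0,0],"twist": 0,"grip": 0}]}}

```text
time: 20.58
tool_pos: [0.4967, -0.07, 0.2912]
tool_rot: [0.001, 0.707, 0.707, -0.001]
contact_force: [1.8, -9.5, -4.6]
gripper_width: -0.002
```

Call:
{"api": "play_rows", "payload": {"increments": [{"offset": [2,0,0],"twist": 0,"grip": 0},{"offset": [4,0,0],"twist": 0,"grip": 0}]}}

```text
time: 20.75
tool_pos: [0.4967, -0.0664, 0.2913]
tool_rot: [0.002, 0.707, 0.707, -0.001]
contact_force: [2.7, -11.0, -4.5]
gripper_width: -0.004
```

Call:
{"api": "play_rows", "payload": {"increments": [{"offset": [2,0,0],"twist": 0,"grip": 0},{"offset": [3,0,0],"twist": 0,"grip": 0}]}}

```text
time: 20.92
tool_pos: [0.4968, -0.0633, 0.2913]
tool_rot: [0.002, 0.707, 0.707, -0.001]
contact_force: [2.3, -9.2, -4.3]
gripper_width: 0.003
```

Call:
{"api": "play_rows", "payload": {"increments": [{"offset": [1.5,0,0],"twist": 0,"grip": 0},{"offset": [3,0,0],"twist": 0,"grip": 0},{"offset": [4,0,0],"twist": 0,"grip": 0}]}}

```text
time: 21.17
tool_pos: [0.4968, -0.0593, 0.2913]
tool_rot: [0.002, 0.707, 0.707, -0.001]
contact_force: [3.5, -9.4, -4.2]
gripper_width: 0.001
```

Call:
{"api": "play_rows", "payload": {"increments": [{"offset": [1,0,0],"twist": 0,"grip": 0},{"offset": [2,0,0],"twist": 0,"grip": 0},{"offset": [3,0,0],"twist": 0,"grip": 0}]}}

```text
time: 21.42
tool_pos: [0.4968, -0.0563, 0.2913]
tool_rot: [0.002, 0.707, 0.707, -0.001]
contact_force: [3.2, -9.8, -4.4]
gripper_width: 0.003
```

Call:
{"api": "play_rows", "payload": {"increments": [{"offset": [1,0,0],"twist": 0,"grip": 0},{"offset": [2,0,0],"twist": 0,"grip": 0}]}}

```text
time: 21.58
tool_pos: [0.4969, -0.0543, 0.2913]
tool_rot: [0.002, 0.707, 0.707, -0.001]
contact_force: [2.3, -10.0, -4.3]
gripper_width: -0.005
```

Call:
{"api": "play_rows", "payload": {"increments": [{"offset": [1,0,0],"twist": 0,"grip": 0},{"offset": [2,0,0],"twist": 0,"grip": 0}]}}

```text
time: 21.75
tool_pos: [0.4969, -0.0524, 0.2912]
tool_rot: [0.002, 0.707, 0.707, -0.001]
contact_force: [4.1, -9.5, -4.5]
gripper_width: 0.002
```

Call:
{"api": "play_rows", "payload": {"increments": [{"offset": [1,0,0],"twist": 0,"grip": 0}]}}

```text
time: 21.83
tool_pos: [0.4969, -0.0513, 0.2913]
tool_rot: [0.002, 0.707, 0.707, -0.001]
contact_force: [4.5, -8.0, -4.5]
gripper_width: 0.0
```

Call:
{"api": "play_rows", "payload": {"increments": [{"offset": [1,0,0],"twist": 0,"grip": 0}]}}

```text
time: 21.92
tool_pos: [0.4968, -0.0499, 0.2913]
tool_rot: [0.001, 0.707, 0.707, -0.0]
contact_force: [2.5, -5.0, -2.8]
gripper_width: 0.0
```

Call:
{"api": "play_rows", "payload": {"increments": [{"offset": [0.5,0,0],"twist": 0,"grip": 0}]}}

```text
time: 22.0
tool_pos: [0.4968, -0.0492, 0.2914]
tool_rot: [0.001, 0.707, 0.707, -0.0]
contact_force: [1.9, -4.4, -1.7]
gripper_width: 0.002
```

Call:
{"api": "play_rows", "payload": {"increments": [{"offset": [0.5,0,0],"twist": 0,"grip": 0}]}}

```text
time: 22.08
tool_pos: [0.4968, -0.0485, 0.2914]
tool_rot: [0.001, 0.707, 0.707, 0.0]
contact_force: [2.4, -4.6, -1.7]
gripper_width: 0.001
```

Call:
{"api": "play_rows", "payload": {"increments": [{"offset": [0.5,0,0],"twist": 0,"grip": 0}]}}

```text
time: 22.17
tool_pos: [0.4968, -0.0479, 0.2914]
tool_rot: [0.0, 0.707, 0.707, 0.0]
contact_force: [0.9, -1.3, -0.5]
gripper_width: 0.002
```

Call:
{"api": "play_rows", "payload": {"increments": [{"offset": [0.5,0,0],"twist": 0,"grip": 0}]}}

```text
time: 22.25
tool_pos: [0.4966, -0.047, 0.2914]
tool_rot: [-0.001, 0.707, 0.707, 0.0]
contact_force: [-0.4, 0.2, 0.4]
gripper_width: -0.004
```

Call:
{"api": "play_rows", "payload": {"increments": [{"offset": [0.5,0,0],"twist": 0,"grip": 0}]}}

```text
time: 22.33
tool_pos: [0.4965, -0.0464, 0.2912]
tool_rot: [-0.001, 0.707, 0.707, 0.0]
contact_force: [0.7, 0.6, 0.6]
gripper_width: -0.003
```

Call:
{"api": "play_rows", "payload": {"increments": [{"offset": [0.5,0,0],"twist": 0,"grip": 0}]}}

```text
time: 22.42
tool_pos: [0.4965, -0.0459, 0.2912]
tool_rot: [-0.001, 0.707, 0.707, 0.0]
contact_force: [0.1, 0.3, -0.2]
gripper_width: -0.001
```

Call:
{"api": "play_rows", "payload": {"increments": [{"offset": [0.5,0,0],"twist": 0,"grip": 0}]}}

```text
time: 22.5
tool_pos: [0.4965, -0.0455, 0.2911]
tool_rot: [-0.001, 0.707, 0.707, 0.0]
contact_force: [0.6, -0.2, -0.9]
gripper_width: -0.003
```

Zero force, so the guard may have snapped ahead. I'll check by camera.

Run:
```python
from h import *
s=manip.state();print(s["time"],s["tool_pos"],s["contact_force"])
for c in("scene","top"):
    for i in range(3):
        im=manip.grab_frame(c)
        for n in["guard_handle","strike_plate"]:
            for d in manip.tip_of(n,c)[:1]:
                print(c,n,round(d["p"],2),w(c,d["xyz"]).round(4))
    cv2.imwrite(f"pics/{c}5.png",im)
cv2.imwrite("pics/c5.png",cv2.resize(cv2.imread("pics/scene5.png")[150:280,290:450],(800,600),interpolation=cv2.INTER_CUBIC))
```

```text
22.5 [ 0.49648635 -0.04551744  0.29114607] [ 0.58860698 -0.23480562 -0.85277597]
scene guard_handle 0.6 [ 0.497  -0.0262  0.1288]
scene strike_plate 0.95 [0.4976 0.0599 0.1157]
scene guard_handle 0.67 [ 0.4997 -0.0295  0.1257]
scene strike_plate 0.56 [0.4975 0.0598 0.1126]
scene guard_handle 0.88 [ 0.496  -0.0271  0.1296]
scene strike_plate 0.89 [0.4995 0.0608 0.1145]
top guard_handle 0.69 [ 0.4998 -0.0291  0.1247]
top strike_plate 0.92 [0.4958 0.0602 0.1162]
top guard_handle 0.91 [ 0.498  -0.0318  0.1252]
top strike_plate 0.97 [0.4975 0.059  0.113 ]
top guard_handle 0.89 [ 0.5005 -0.029   0.1259]
top strike_plate 0.56 [0.4986 0.0611 0.1123]
```

View pics/c5.png

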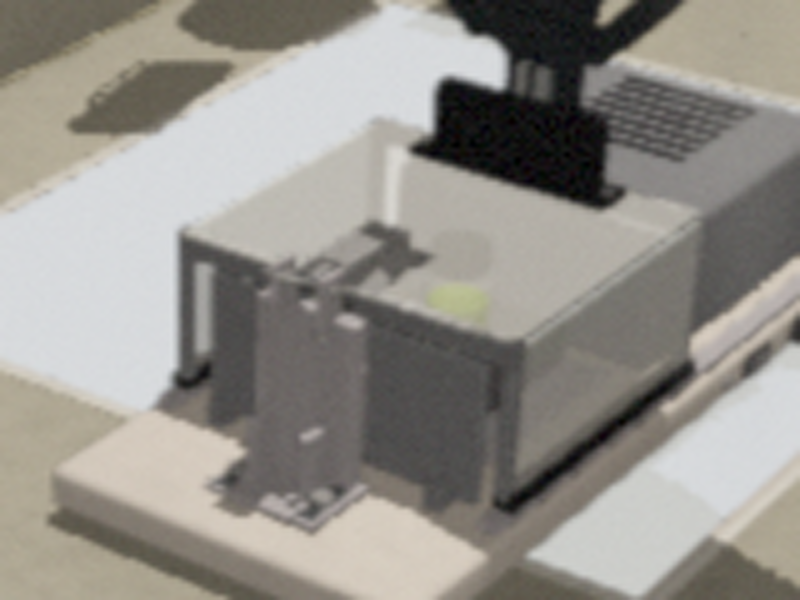

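Call:
{"api": "play_rows", "payload": {"increments": [{"offset": [0.5,0,0],"twist": 0,"grip": 0}]}}

```text
time: 23.48
tool_pos: [0.4966, -0.0455, 0.2912]
tool_rot: [-0.0, 0.707, 0.707, -0.0]
contact_force: [0.3, -0.5, -0.2]
gripper_width: 0.001
```

Call:
{"api": "play_rows", "payload": {"increments": [{"offset": [0,0,0],"twist": 0,"grip": 0}]}}

```text
time: 23.57
tool_pos: [0.4966, -0.0454, 0.2912]
tool_rot: [-0.0, 0.707, 0.707, 0.0]
contact_force: [0.4, -0.1, 0.9]
gripper_width: -0.0
```

Call:
{"api": "play_rows", "payload": {"increments": [{"offset": [0.5,0,0],"twist": 0,"grip": 0},{"offset": [0.5,0,0],"twist": 0,"grip": 0}]}}

```text
time: 23.73
tool_pos: [0.4966, -0.0451, 0.2912]
tool_rot: [0.0, 0.707, 0.707, -0.0]
contact_force: [-0.6, -1.3, -0.0]
gripper_width: -0.0
```

Call:
{"api": "play_rows", "payload": {"increments": [{"offset": [0.5,0,0],"twist": 0,"grip": 0},{"offset": [0.5,0,0],"twist": 0,"grip": 0}]}}

```text
time: 23.9
tool_pos: [0.4966, -0.0448, 0.2912]
tool_rot: [0.001, 0.707, 0.707, -0.001]
contact_force: [1.2, -3.7, -0.3]
gripper_width: -0.002
```

Call:
{"api": "play_rows", "payload": {"increments": [{"offset": [0.5,0,0],"twist": 0,"grip": 0},{"offset": [0.5,0,0],"twist": 0,"grip": 0}]}}

```text
time: 24.07
tool_pos: [0.4966, -0.0445, 0.2913]
tool_rot: [0.001, 0.707, 0.707, -0.001]
contact_force: [0.7, -5.2, -0.5]
gripper_width: -0.001
```

Call:
{"api": "play_rows", "payload": {"increments": [{"offset": [0.5,0,0],"twist": 0,"grip": 0},{"offset": [0.5,0,0],"twist": 0,"grip": 0}]}}

```text
time: 24.23
tool_pos: [0.4966, -0.0442, 0.2913]
tool_rot: [0.001, 0.707, 0.707, -0.001]
contact_force: [-0.5, -7.9, -1.7]
gripper_width: 0.001
```

Call:
{"api": "play_rows", "payload": {"increments": [{"offset": [0.5,0,0],"twist": 0,"grip": 0},{"offset": [0.5,0,0],"twist": 0,"grip": 0}]}}

```text
time: 24.4
tool_pos: [0.4966, -0.0439, 0.2913]
tool_rot: [0.001, 0.707, 0.707, -0.001]
contact_force: [0.2, -9.1, -0.5]
gripper_width: -0.001
```

Call:
{"api": "play_rows", "payload": {"increments": [{"offset": [0.5,0,0],"twist": 0,"grip": 0},{"offset": [0.5,0,0],"twist": 0,"grip": 0}]}}

```text
time: 24.57
tool_pos: [0.4966, -0.0436, 0.2912]
tool_rot: [0.002, 0.707, 0.707, -0.002]
contact_force: [-0.5, -8.9, -1.3]
gripper_width: -0.001
```

The force dropped on the plate top, fell to zero as the guard jumped ahead, then rose firmly to about 9 N. That is the click, so I'm backing off and verifying.

Call:
{"api": "play_rows", "payload": {"increments": [{"offset": [-2,0,0],"twist": 0,"grip": 0},{"offset": [-6,0,0],"twist": 0,"grip": 0},{"offset": [-12,0,0],"twist": 0,"grip": 0},{"offset": [-20,0,0],"twist": 0,"grip": 0},{"offset": [-20,0,0],"twist": 0,"grip": 0}]}}

```text
time: 24.98
tool_pos: [0.4967, -0.0634, 0.2913]
tool_rot: [0.0, 0.707, 0.707, 0.0]
contact_force: [-0.3, 0.1, -0.5]
gripper_width: -0.003
```

Run:
```python
from h import *
s=manip.state();print(s["time"],s["tool_pos"],s["contact_force"])
for c in("scene","top"):
    a={}
    for i in range(4):
        im=manip.grab_frame(c)
        for n in["guard_handle","strike_plate"]:
            for d in manip.tip_of(n,c)[:1]: a.setdefault(n,[]).append(w(c,d["xyz"]))
    for n in a: print(c,n,np.mean(a[n],0).round(4))
    cv2.imwrite(f"pics/{c}6.png",im)
a=cv2.imread("pics/scene5.png")[180:220,330:390];b=cv2.imread("pics/scene6.png")[180:220,330:390]
print(abs(a.astype(int)-b).max(2).mean())
cv2.imwrite("pics/c6.png",np.hstack([cv2.resize(x,(400,267),interpolation=cv2.INTER_CUBIC) for x in(a,b)]))
```

```text
24.9833 [ 0.49666513 -0.06342012  0.29127596] [-0.2618321   0.05104703 -0.47464459]
scene guard_handle [ 0.4982 -0.0268  0.1286]
scene strike_plate [0.4975 0.0606 0.1138]
top guard_handle [ 0.4985 -0.0301  0.1251]
top strike_plate [0.4953 0.0624 0.116 ]
3.908333333333333
```

View pics/c6.png

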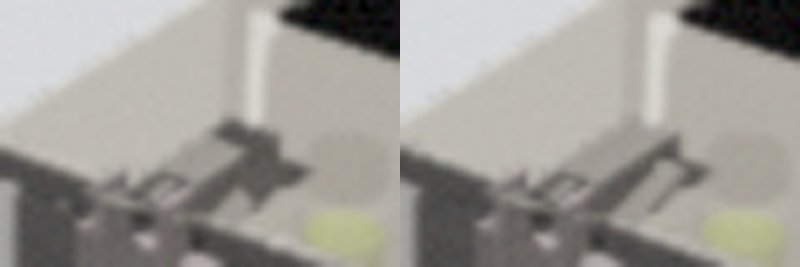

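Run:
```python
import cv2,numpy as np
f=lambda n:cv2.resize(cv2.imread(f"pics/{n}.png")[178:222,335:385],(400,300),interpolation=cv2.INTER_CUBIC)
g=lambda n:cv2.resize(cv2.imread(f"pics/{n}.png")[205:255,335:395],(400,300),interpolation=cv2.INTER_CUBIC)
im=np.vstack([np.hstack([f("scene4"),f("scene6")]),np.hstack([g("top0"),g("top6")])])
for x in range(0,800,50): cv2.line(im,(x,0),(x,600),(0,200,255),1) if x%100==0 else None
for y in range(0,600,50): cv2.line(im,(0,y),(800,y),(0,200,255),1)
cv2.imwrite("pics/c7.png",im)
```

```text
(no output)
```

View pics/c7.png

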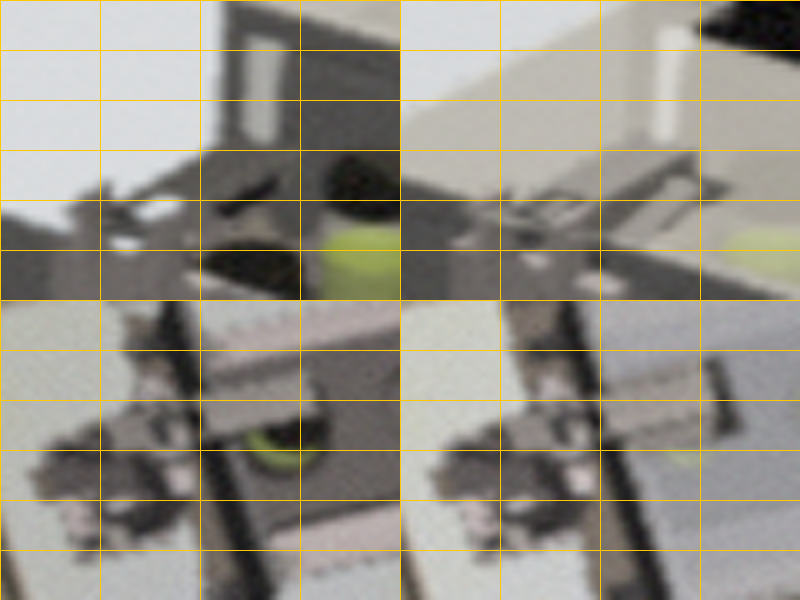

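The guard stayed put when I released it, and the pawl tip sits at the same pixels as when it lay down before. To confirm, I'll pull back gently on the handle's front face, pushing toward -y at more than the 3.5 N friction.

Call:
{"api": "play_rows", "payload": {"increments": [{"offset": [0,0,-30],"twist": 0,"grip": 0},{"offset": [0,0,-55],"twist": 0,"grip": 0},{"offset": [20,0,-55],"twist": 0,"grip": 0},{"offset": [45,0,-55],"twist": 0,"grip": 0},{"offset": [64,0,-55],"twist": 0,"grip": 0}]}}

```text
time: 26.6
tool_pos: [0.4967, 0.0024, 0.3471]
tool_rot: [0.001, 0.707, 0.707, 0.001]
contact_force: [0.4, 0.8, -0.4]
gripper_width: 0.001
```

Call:
{"api": "play_rows", "payload": {"increments": [{"offset": [0,0,0],"twist": 0,"grip": 0},{"offset": [0,0,15],"twist": 0,"grip": 0},{"offset": [0,0,32],"twist": 0,"grip": 0},{"offset": [0,0,47],"twist": 0,"grip": 0},{"offset": [0,0,52],"twist": 0,"grip": 0}]}}

```text
time: 27.02
tool_pos: [0.4957, 0.0013, 0.2915]
tool_rot: [-0.002, 0.707, 0.707, -0.001]
contact_force: [-1.0, -0.4, -0.7]
gripper_width: 0.001
```

Call:
{"api": "play_rows", "payload": {"increments": [{"offset": [-3,0,0],"twist": 0,"grip": 0},{"offset": [-6,0,0],"twist": 0,"grip": 0},{"offset": [-8,0,0],"twist": 0,"grip": 0},{"offset": [-10,0,0],"twist": 0,"grip": 0}]}}

```text
time: 27.35
tool_pos: [0.4971, -0.009, 0.2956]
tool_rot: [0.001, 0.707, 0.707, 0.001]
contact_force: [0.4, -0.8, 0.5]
gripper_width: 0.001
```

Call:
{"api": "play_rows", "payload": {"increments": [{"offset": [-1,0,0],"twist": 0,"grip": 0},{"offset": [-2,0,0],"twist": 0,"grip": 0},{"offset": [-2,0,0],"twist": 0,"grip": 0}]}}

```text
time: 27.6
tool_pos: [0.4968, -0.0106, 0.2947]
tool_rot: [0.0, 0.707, 0.707, 0.0]
contact_force: [0.6, -0.7, 0.0]
gripper_width: 0.001
```

Call:
{"api": "play_rows", "payload": {"increments": [{"offset": [-1,0,0],"twist": 0,"grip": 0},{"offset": [-1,0,0],"twist": 0,"grip": 0}]}}

```text
time: 27.77
tool_pos: [0.4967, -0.0112, 0.2946]
tool_rot: [-0.0, 0.707, 0.707, 0.001]
contact_force: [-0.5, 3.5, 1.9]
gripper_width: -0.002
```

Call:
{"api": "play_rows", "payload": {"increments": [{"offset": [-1,0,0],"twist": 0,"grip": 0},{"offset": [-1,0,0],"twist": 0,"grip": 0}]}}

```text
time: 27.93
tool_pos: [0.4967, -0.0117, 0.2946]
tool_rot: [-0.001, 0.707, 0.707, 0.001]
contact_force: [-0.4, 6.0, 2.6]
gripper_width: -0.0
```

Call:
{"api": "play_rows", "payload": {"increments": [{"offset": [-1,0,0],"twist": 0,"grip": 0},{"offset": [-1,0,0],"twist": 0,"grip": 0}]}}

```text
time: 28.1
tool_pos: [0.4967, -0.0122, 0.2946]
tool_rot: [-0.002, 0.707, 0.707, 0.002]
contact_force: [0.6, 9.2, 3.9]
gripper_width: 0.001
```

The guard holds against a 9 N pull, well above the 3.5 N friction, so it is latched. I'm letting go and withdrawing upward.

Call:
{"api": "play_rows", "payload": {"increments": [{"offset": [4,0,0],"twist": 0,"grip": 0},{"offset": [10,0,0],"twist": 0,"grip": 0},{"offset": [12,0,-20],"twist": 0,"grip": 0},{"offset": [12,0,-55],"twist": 0,"grip": 0},{"offset": [12,0,-90],"twist": 0,"grip": 0}]}}

```text
time: 28.52
tool_pos: [0.4959, -0.0011, 0.3832]
tool_rot: [-0.002, 0.707, 0.707, -0.002]
contact_force: [1.4, 0.6, 0.5]
gripper_width: -0.004
```

Call:
{"api": "play_rows", "payload": {"increments": [{"offset": [0,0,-30],"twist": 0,"grip": 0},{"offset": [0,0,-50],"twist": 0,"grip": 0},{"offset": [0,0,-50],"twist": 0,"grip": 0},{"offset": [0,0,-50],"twist": 0,"grip": 0},{"offset": [0,0,-50],"twist": 0,"grip": 0}]}}

```text
time: 28.93
tool_pos: [0.4963, -0.0013, 0.4326]
tool_rot: [-0.001, 0.707, 0.707, -0.001]
contact_force: [0.3, -0.3, -0.2]
gripper_width: 0.0
```

Run:
```python
from h import *
c="scene"
for i in range(2):
    im=manip.grab_frame(c)
    for n in["guard_handle","strike_plate","sample_vial","loaded_vial","beaker","stopper","cup","forceps"]:
        for d in manip.tip_of(n,c)[:2]:
            if i==0 or n in("guard_handle","strike_plate"): print(n,round(d["p"],2),w(c,d["xyz"]).round(4))
cv2.imwrite("pics/f.png",cv2.resize(im[130:370,220:480],(650,600),interpolation=cv2.INTER_CUBIC))
s=manip.state();print(s["time"],s["tool_pos"],s["contact_force"])
```

```text
guard_handle 0.65 [ 0.4984 -0.029   0.1305]
strike_plate 0.78 [0.4977 0.0603 0.116 ]
strike_plate 0.46 [0.4984 0.0058 0.0316]
sample_vial 0.71 [ 0.4676  0.4797 -0.002 ]
loaded_vial 0.22 [0.4941 0.0286 0.0493]
beaker 0.67 [ 0.4774  0.3047 -0.0009]
stopper 0.61 [3.470e-01 2.129e-01 3.000e-04]
stopper 0.45 [0.4983 0.0601 0.113 ]
cup 0.7 [ 0.638   0.2371 -0.0012]
forceps 0.42 [0.5002 0.0073 0.0302]
guard_handle 0.98 [ 0.4969 -0.0256  0.1301]
guard_handle 0.65 [0.4991 0.0596 0.1129]
strike_plate 0.64 [0.4953 0.0612 0.1133]
29.8333 [ 0.49659475 -0.00145103  0.4342547 ] [-0.64550497 -0.66813482 -0.77454658]
```

View pics/f.png

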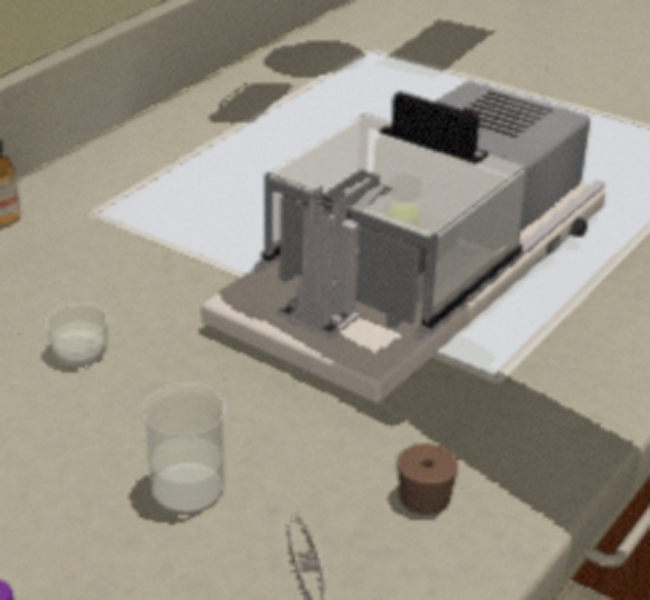

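The guard is shut, the vial is upright under it (crop (405,205)), the bystanders are in place and the arm is clear.

```bash
python3 -c "from plant import manip; print(manip.job_done())"
```

```text
the job is handed in; nothing more can be done
None
```

I stood the black-capped sample vial in the empty pocket and pushed the guard shut until it latched. I then let go, moved the arm clear and handed the job in at about 30 s. The hand-in returned no verdict.

- **Vial:** It touched the pocket floor at the expected height with about 1 N. Pictures after release showed it upright, within about 3 mm of the pocket centre by the networks' estimates. It still looked upright through the closed guard.
- **Click:** The push was about 10 N up the ramp, dropped on the plate top, then fell to zero as the guard jumped ahead. After that it rose steadily to about 9 N and I stopped. I never reached the 11 N where the buffer is said to start resisting, so it was not forced.
- **Latch:** A 9 N pull back on the handle did not open the guard, against 3.5 N of rail friction. In the picture the pawl tip sat where it had lain at the start.
- **Other things on the desk:** Beaker, stopper and cup were within about 3 mm of where they started.

Some checks were weak:
- **Forceps:** In the last picture the network missed them and named a false spot on the shaker. They show in the picture, lying on the desk.
- **Vials under the guard:** The network also no longer found either vial through the clear guard. I judged the sample vial by eye. For the loaded vial I rely on the earlier pictures, with nothing having touched it since.
- **Ramp force:** It read about 10 N rather than the stated 6 N, probably because rail friction adds to it.

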